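# Shift the vacuum selector through its gate

## Robot

A 6-joint arm with a two-finger parallel gripper is mounted at the origin on a cart in front of the work surface, level with it; the furniture and walls round the work are solid. World frame = base frame: x ahead of the robot, y to its left, z up, the work surface at z = 0. Lengths are in mm, angles in rad, forces in N, time in s.
With the tool pointing down it reaches from about 275 to 1000 mm from the base axis. Payload 8.4 kg.
Tool frame: the origin (TCP) lies on the centre line of the jaws, within the pads' length; the fingertips stand 22 mm ahead of it and the grasp point (between the pads) lies 3 mm ahead of it; z points along the fingers, x is the direction in which the jaws open and shut, and the axes are right-handed (so a half turn about z gives the same grasp; the last joint's range is limited). The gripper opens to 85 mm and grips with 20 to 120 N. Pads are 22 mm wide; open, the fingers measure 114 mm over their backs; the gripper's body (76 mm by 85 mm) begins 54 mm behind the grasp point. The pads swing forward as they close: fully open they stand 13 mm farther back than shut.
Start: joints at [-0.002, 0.353, 1.633, -0, 1.155, -0.002], TCP at [625.002, -0, 253.281] pointing down, gripper open.
Joint ranges: [-2.63, 2.63], [-0.92, 2.1], [0.06, 2.66], [-1.3, 4.44], [0, 2.69], [-3.02, 3.02]. Speed limits (rad/s): [2.22, 2.22, 2.79, 3.14, 3.14, 3.14].

## Interface

Orientations are given as [roll, pitch, yaw] about the fixed x, y, z axes, in that order (R = Rz(yaw) Ry(pitch) Rx(roll)).
In Python, from rig import status, viewer, job gives the robot as it stands.
- The arm moves only by the tool send_rows, never from a script. Its argument "plan" is a list of rows, each a list of 3 entries, a list of its own where there are three numbers: the shift along the tool's x, y, z in m, then the turn, a rotation vector about the tool's x, y, z in rad, then the opening, from -1 (shut) to 1 (fully open). In form: [[[x, y, z], [rx, ry, rz], jaw], ...]. A call has exactly 5 rows; each row is the pose to reach, as a shift and turn from the pose measured when the call began, along the tool's axes at that moment; what a row does not reach only later rows make up. A row lasts 1/12 s, in which the tool goes at most 41.7 mm and 7.16 degrees, less where a joint would pass 70% of its speed; a pose out of reach is approached as far as the arm can. A call with a gripper value outside its range is refused whole. The fingers move at their own pace and stop on an object; "squeeze" is the grip in N (left out, the last holds). Time passes only in rows, so rows that repeat a pose let the fingers close, or fill a call up. It gives the time, the measured TCP pose, the force and the opening at its end, in the units of the state.
- status.sense(): the state, without advancing time (a new reading comes with each control period).
- viewer.grab_frame(name): name is "scene" or "side" or "wrist"; returns the picture (400x640x3 uint8, red, green, blue); there is no depth.
- viewer.camera_params(name): a dict with "intrinsics" (3x3 intrinsics, pixels), "xyz" and "orientation" of the camera in the world. Camera axes: x right, y down, z forward; pixel columns grow to the right and rows downward; lengths in mm; the calibration is good to about 2 mm. A picture is of the moment at which its call begins: read the wrist's pose just before it. camera_params takes no time and is no camera call; for the wrist camera it gives the pose at the moment of the call.
- job.sign_off(): hands the job in, once; it reports no verdict.
Trained networks look in the newest picture that a camera, given by its name, has taken for a name from the list of things; names that differ only in an ending like _2 or _b are one class to them, and where a whole thing is asked for, a point or a joint stands for the part that bears it (a point fixed in the world has none). Each returns a list of dicts, best first, with "p" (0 to 1); they miss things now and then, are a little off and sometimes report something else, mostly with a low value. They report only what shows in the picture. A call takes as long as a camera call. They do not tell look-alikes from the thing itself.
- viewer.cut_out(label, camera): "mask" (400x640 bool, what is visible of it) and "extent" ([left, top, width, height] in pixels, round what is visible of it).
The state is a dict: "clock": time; "qpos": joint angles; "qvel": joint speeds; "joint_efforts": joint torques, N m; "eef_pos": TCP position; "tcp_rot": TCP orientation; "contact_force": force on the tool from outside, world axes, zero at the start; "wrist_torque": the same for the moment, N m; "opening": opening from 0.0 (shut) to 1.0 (fully open).
Only numpy, scipy, OpenCV 4.12 (cv2) and the standard library are available. Lean on these libraries where they do the work, as an engineer would, in place of code of your own. Each camera call takes 0.05 s, during which the arm holds its last target.

## Task

Switch the bench vacuum selector over to the line with the green marker: with the fingertips push the black knob along its slot away from you up to the cross slot, turn the corner, and push it fully to the end of the branch beside the green marker. Only push, gently: do not grip or lift the knob, do not let it go into the red branch, leave the bottle, tape roll and timer where they stand, and finish clear of the knob.

Things in the scene. Friction and masses are not known exactly. Their poses are not given: they have to be found in the camera images.
- selector: Fixed grey box 190 (x) x 200 (y) x 50 mm high, flat aluminium top with a T-shaped slot 15 mm wide. Origin: centre of its underside. x points along the straight slot towards the cross slot (away from the robot within 0.35 rad), y left, z up. The pin's axis can travel along y = 0 from x = -55 to +25 mm, and along x = +25 mm from y = -55 to +55 mm. Only the knob stands over 6 mm above the top.
- corner (a point): Point on the box's top at the centre of the crossing of the two slots (selector frame x = +25 mm, y = 0, z = 50 mm).
- knob (a point): Centre of the upright black round knob, 28 mm in diameter, from 5 to 37 mm above the box's top (this point: 20 mm above). Its 12 mm stem rides in the slot with 1.5 mm play each side; a 52 mm low-friction flange below keeps it captive and upright (rocks 2 degrees). 0.14 to 0.28 kg, slides with under 2 N, stays where left. Starts in the straight slot, 45 to 75 mm short of the crossing.
- green_end (a point): Point on the box's top at the end of the branch beside the green marker: the knob's axis lies over it when pushed home (within 2 mm). The green branch may be the left or the right one. The marker is a green disc with steel rim, 29 mm across, 6 mm high, fixed on the box's top 43 mm beyond this point along the selector's +x.
- red_end (a point): The same for the other branch, beside the red marker (same size and offset).
- bottle: Bystander: small white reagent bottle with red cap, 45 mm across, 78 mm high, on the worktop left of the selector. Origin: centre of its underside.
- tape: Bystander: pale yellow roll of tape lying flat, 67 mm across, 19 mm high, on the worktop right of the selector. Origin: centre of its underside.
- timer: Bystander: white laboratory timer, 64 x 62 x 20 mm, on the worktop in front of the selector. Origin: centre of its underside.
- pin: The knob together with its stem and flange, one rigid piece. Origin: centre of the flange's underside, 34 mm below the knob's centre; z up along the stem.
Mind the look-alikes: they are no part of the job. What is shaped like the pin but blue, orange or purple is not meant.

How it is judged:
By the outcome, as a careful person would: the job done as asked, in the order asked, and still so for the second after the job is handed in, with the robot touching nothing.
It also fails if it takes over 48 s, if anything falls off the work surface, if the arm or the gripper's body presses on something with over 40 N, if the wrist force passes 120 N, or if a joint passes its speed limit or range.

## Working session

There is one attempt and no reset: what is moved stays moved. The work goes in short steps, Python scripts to look and compute and a tool call to move; the robot and the scene stay as the last step left them, time stands still between calls to the robot, and variables do not carry over. Pictures are saved under pics/ and viewed, and the job is handed in when it is done.

Besides the shell and the picture viewer there is one more tool, called after "Call:" by a JSON object that holds its "op" and its "data", one argument or row to a line. send_rows: Moves the arm, as the interface text tells. Its arguments: {"type":"object","properties":{"plan":{"type":"array"},"squeeze":{"type":"number"}},"required":["plan"]}

```bash
ls; mkdir -p pics
python3 - <<'E'
from rig import status, viewer, job
import cv2
print(status.sense())
for n in ["scene","side"]:
    im=viewer.grab_frame(n); cv2.imwrite(f"pics/{n}0.png",im[:,:,::-1]); print(n,viewer.camera_params(n))
E
```

```text
pics
{'clock': 0.0, 'qpos': array([-2.39474800e-03,  3.53620055e-01,  1.63414901e+00, -1.02476522e-05,
        1.15519354e+00, -2.42919912e-03]), 'qvel': array([-5.83072709e-04, -2.75564514e-05,  7.29870236e-04,  2.70410441e-04,
       -3.48322855e-04, -2.42430692e-04]), 'joint_efforts': array([-2.03471049e-03, -6.05236173e+01, -3.42063046e+01, -2.62302356e-04,
        9.48130677e-03,  3.61521288e-06]), 'eef_pos': array([6.24549069e+02, 1.35713851e-03, 2.52572840e+02]), 'tcp_rot': array([3.14158661e+00, 1.36996673e-03, 3.85908051e-05]), 'contact_force': array([0.39313599, 0.49473588, 0.50365733]), 'wrist_torque': array([-0.00303111, -0.03415492,  0.01565991]), 'opening': 0.9985457393005367}
scene {'intrinsics': array([[430.44984628,   0.        , 322.45289677],
       [  0.        , 430.44984628, 198.25294203],
       [  0.        ,   0.        ,   1.        ]]), 'xyz': array([140.39761056, 545.5581983 , 656.44913718]), 'orientation': array([-2.29926223,  0.00708817, -2.63806146])}
side {'intrinsics': array([[391.60865751,   0.        , 314.10925675],
       [  0.        , 391.60865751, 205.20445376],
       [  0.        ,   0.        ,   1.        ]]), 'xyz': array([ 393.15594726, -853.20105149,  449.23954238]), 'orientation': array([-2.00923685,  0.02610918, -0.09520537])}
```

View pics/scene0.png

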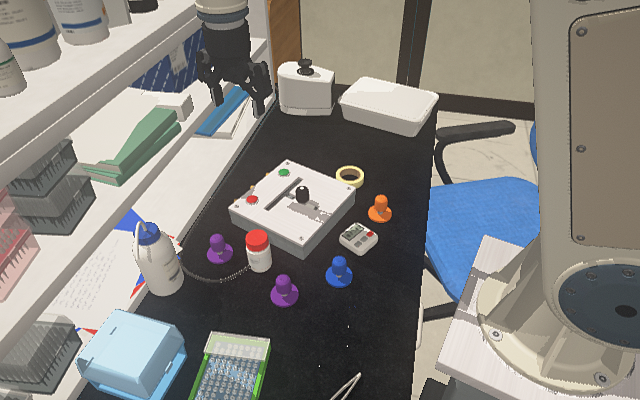

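View pics/side0.png

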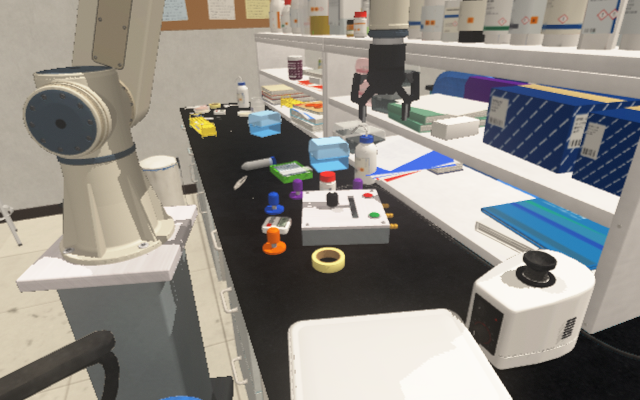

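Run:
```python
from rig import status, viewer, job
import cv2
im=viewer.grab_frame("wrist"); cv2.imwrite(f"pics/wrist0.png",im[:,:,::-1]); print(viewer.camera_params("wrist"))
```

```text
{'intrinsics': array([[296.37005513,   0.        , 323.89319932],
       [  0.        , 296.37005513, 194.5005782 ],
       [  0.        ,   0.        ,   1.        ]]), 'xyz': array([624.67613456,  72.96930942, 373.81637164]), 'orientation': array([ 2.85178664e+00,  1.98179221e-03, -1.13102199e-03])}
```

View pics/wrist0.png

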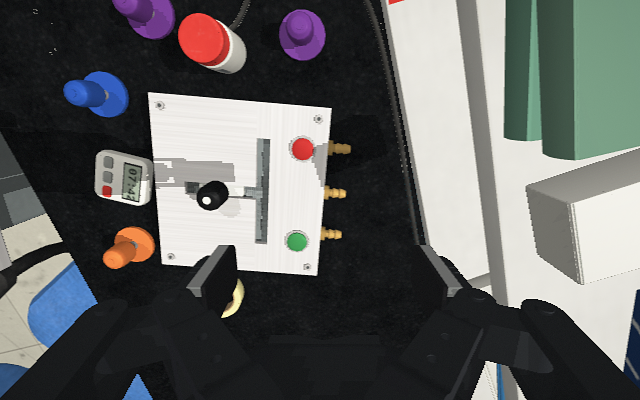

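The wrist view (image right = world +x, up = +y) shows the knob at about (211,196). The cross slot runs (262,139)–(262,243), with the red marker at (302,149) on the left and green at (297,241) on the right. The next script fits the box pose.

```bash
cat > h.py <<'E'
import numpy as np, cv2
from scipy.spatial.transform import Rotation as R
from scipy.optimize import least_squares
def proj(P,c):
    Rm=R.from_euler('xyz',c['orientation']).as_matrix()
    q=(np.atleast_2d(P)-c['xyz'])@Rm
    return q[:,:2]/q[:,2:]*c['intrinsics'][0,0]+c['intrinsics'][:2,2]
def ray(px,c,z):
    Rm=R.from_euler('xyz',c['orientation']).as_matrix()
    K=c['intrinsics']
    d=Rm@np.array([(px[0]-K[0,2])/K[0,0],(px[1]-K[1,2])/K[1,1],1])
    return c['xyz']+d*(z-c['xyz'][2])/d[2]
def W(s,P):
    P=np.atleast_2d(P).astype(float); c,sn=np.cos(s[2]),np.sin(s[2])
    return np.c_[s[0]+c*P[:,0]-sn*P[:,1], s[1]+sn*P[:,0]+c*P[:,1], P[:,2]]
E
python3 - <<'E'
from rig import status, viewer, job
from h import *
C={}
for n in ["wrist","scene","side"]:
    c=viewer.camera_params(n); im=viewer.grab_frame(n)
    C[n]=c
    hsv=cv2.cvtColor(im,cv2.COLOR_RGB2HSV)
    for l in ["knob","selector","green_end","timer","tape","bottle","pin"]:
        for d in viewer.cut_out(l,n)[:3]:
            m=d['mask']; ys,xs=np.nonzero(m)
            if l=="selector":
                r=cv2.minAreaRect(np.c_[xs,ys].astype(np.float32)); 
                a=cv2.approxPolyDP(cv2.convexHull(np.c_[xs,ys].astype(np.int32)),4,True)[:,0].tolist()
            else:a=''
            print(n,l,round(d['p'],2),d['extent'],xs.mean().round(1),ys.mean().round(1),a)
    for nm,lo,hi in [("green",(50,120,60),(85,255,255)),("red",(172,120,120),(180,255,255)),("red0",(0,150,120),(6,255,255))]:
        mm=cv2.inRange(hsv,lo,hi); k,l,st,ce=cv2.connectedComponentsWithStats(mm)
        print(n,nm,[(ce[i].round(1).tolist(),int(st[i,4])) for i in range(1,k) if 20<st[i,4]<900])
E
```

```text
wrist knob 0.85 [64.1, 69.6, 64.9, 51.3] 97.9 93.8 
wrist knob 0.75 [196.1, 180.0, 49.1, 31.6] 216.0 193.7 
wrist knob 0.69 [109.8, 0.0, 65.7, 42.3] 147.6 16.4 
wrist selector 0.72 [146.7, 90.8, 201.3, 183.2] 239.8 179.5 [[330, 109], [348, 145], [339, 236], [314, 275], [162, 262], [149, 92]]
wrist selector 0.58 [94.0, 147.7, 60.5, 58.4] 123.0 177.2 [[150, 161], [146, 202], [134, 205], [96, 193], [99, 152], [112, 150]]
wrist green_end 0.6 [283.6, 233.0, 25.5, 22.2] 295.9 241.1 
wrist timer 0.73 [94.4, 147.6, 58.3, 58.4] 122.6 176.9 
wrist timer 0.56 [149.7, 93.7, 202.2, 184.3] 240.2 180.0 
wrist bottle 0.56 [177.9, 13.9, 69.0, 58.6] 210.7 43.5 
wrist pin 0.91 [115.2, 0.7, 60.1, 40.9] 147.8 16.5 
wrist pin 0.85 [60.4, 71.4, 64.8, 46.9] 97.6 93.8 
wrist pin 0.77 [104.3, 228.2, 48.8, 41.2] 128.7 247.4 
wrist green [([296.5, 241.5], 265)]
wrist red []
wrist red0 [([393.5, 1.0], 33), ([302.2, 148.7], 353), ([106.4, 191.0], 85)]
scene knob 0.97 [366.8, 192.9, 25.8, 30.5] 379.8 209.8 
scene knob 0.89 [322.9, 254.2, 31.5, 36.3] 338.7 273.1 
scene knob 0.69 [289.2, 186.3, 27.2, 26.2] 303.0 196
[... 1020 characters left out ...]
2.6, 56.3] 344.4 219.1 [[397, 228], [387, 243], [304, 245], [303, 191], [375, 190]]
side green_end 0.38 [370.7, 215.8, 10.1, 6.0] 374.1 215.4 
side timer 0.8 [261.9, 217.0, 33.2, 17.7] 277.8 224.1 
side tape 0.6 [312.5, 248.8, 33.8, 26.5] 328.4 260.3 
side bottle 0.87 [320.4, 173.9, 16.2, 17.8] 327.8 181.2 
side pin 0.79 [289.8, 177.6, 12.0, 24.0] 296.7 189.9 
side pin 0.71 [262.0, 226.7, 25.2, 24.1] 273.9 242.8 
side pin 0.67 [354.4, 177.6, 8.6, 13.6] 357.6 184.0 
side green [([289.1, 174.6], 271), ([536.4, 204.7], 22), ([374.1, 214.5], 31)]
side red []
side red0 [([287.4, 1.4], 23), ([360.2, 13.9], 57), ([305.0, 81.9], 22), ([327.4, 176.2], 142), ([392.8, 177.8], 29), ([367.5, 194.8], 23)]
```

Run:
```python
from rig import status, viewer, job
from h import *
obs={"wrist":{"g":(296.5,241.5),"r":(302.2,148.7),"c0":(149,93),"c1":(331,108.5),"c2":(315,275),"c3":(162,266)},
"scene":{"g":(283.3,171.6),"r":(251.4,198.7)},"side":{"g":(374.1,214.7),"r":(367.5,194.8)}}
M={"g":(68,-55,56),"r":(68,55,56),"c0":(-95,100,50),"c1":(95,100,50),"c2":(95,-100,50),"c3":(-95,-100,50)}
cs={n:viewer.camera_params(n) for n in obs}
def f(s,ns=obs): return np.concatenate([((proj(W(s,M[k]),cs[n])[0]-v)) for n in ns for k,v in obs[n].items()])
for ns in (["wrist"],["scene","side"],list(obs)):
    r=least_squares(lambda s:f(s,ns),[570,90,0],loss='soft_l1'); print(ns,r.x.round(3),f(r.x,ns).round(1))
s=r.x
print("g,r by ray",[ray(obs[n][k],cs[n],56).round(1) for n in obs for k in "gr"])
for n in cs:
    im=viewer.grab_frame(n)[:,:,::-1].copy()
    x0,y0=proj(W(s,(0,0,50)),cs[n])[0]
    w,h=(240,220) if n=="wrist" else (150,130)
    x1,y1=int(x0-w/2),int(y0-h/2); z=3 if n=="wrist" else 5
    big=cv2.resize(im[y1:y1+h,x1:x1+w],None,fx=z,fy=z,interpolation=cv2.INTER_CUBIC)
    def pt(P,col):
        p=(proj(W(s,P),cs[n])-[x1,y1]+.5)*z
        for q in p: cv2.circle(big,tuple(int(v) for v in q),2,col,-1)
    pt([M[k] for k in M],(255,0,255))
    pt([(x,0,50) for x in range(-55,26,10)],(255,255,0)); pt([(25,y,50) for y in range(-55,56,11)],(0,255,255))
    cv2.imwrite(f"pics/ov_{n}.png",big)
```

```text
['wrist'] [ 5.28859e+02 -2.08980e+01 -8.30000e-02] [-0.1  1.3 -0.1  0.9 -0.8 -0.4 -0.2 -0.3  1.5  0.2  0.3 -2. ]
['scene', 'side'] [528.123 -20.651  -6.366] [ 0.  -0.7  0.  -0.6 -0.2 -1.2 -0.3 -0.8]
['wrist', 'scene', 'side'] [528.75  -20.894 -44.066] [-0.2  1.3 -0.2  0.9 -0.9 -0.5 -0.3 -0.3  1.4  0.2  0.2 -2.  -0.1 -0.8
 -0.2 -0.8  0.1 -1.1  0.  -0.8]
g,r by ray [array([592.2, -79.7,  56. ]), array([601.3,  29.3,  56. ]), array([590.1, -79. ,  56. ]), array([599.3,  30.2,  56. ]), array([590.4, -86.8,  56. ]), array([600. ,  23.6,  56. ])]
```

View pics/ov_wrist.png

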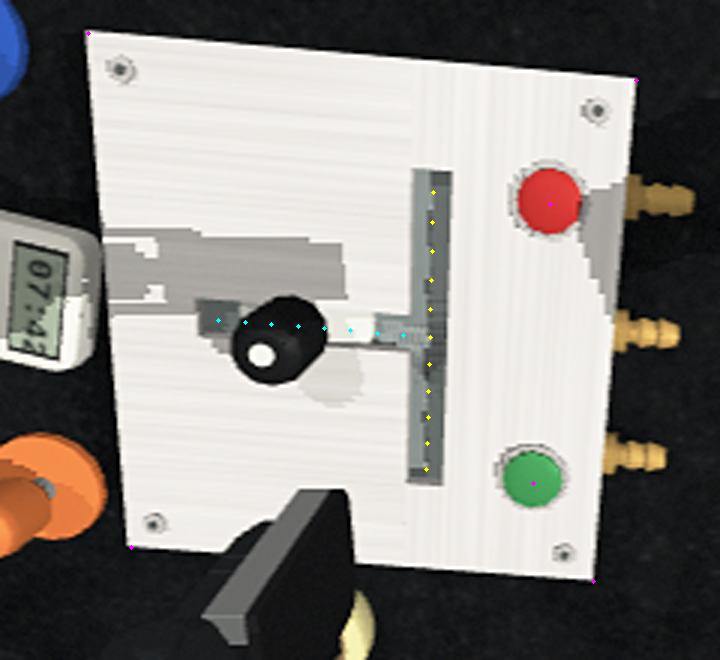

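View pics/ov_scene.png

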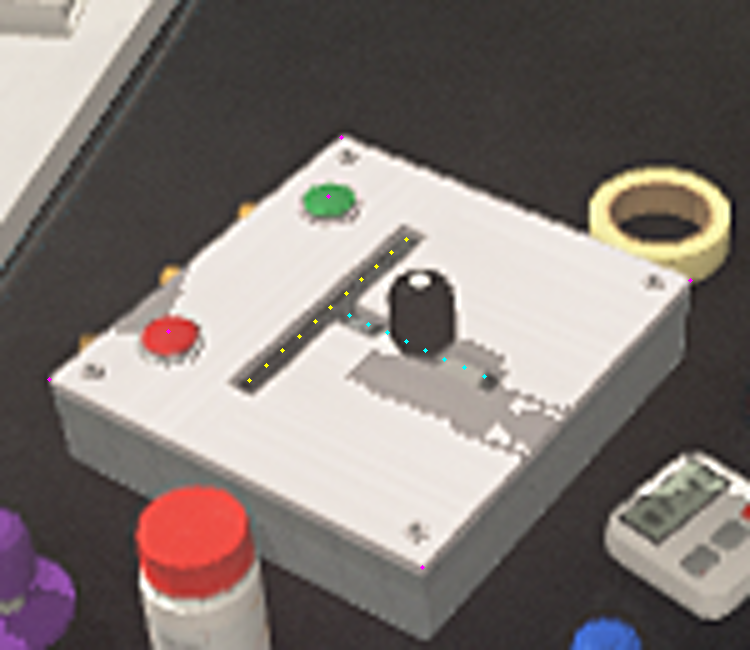

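View pics/ov_side.png

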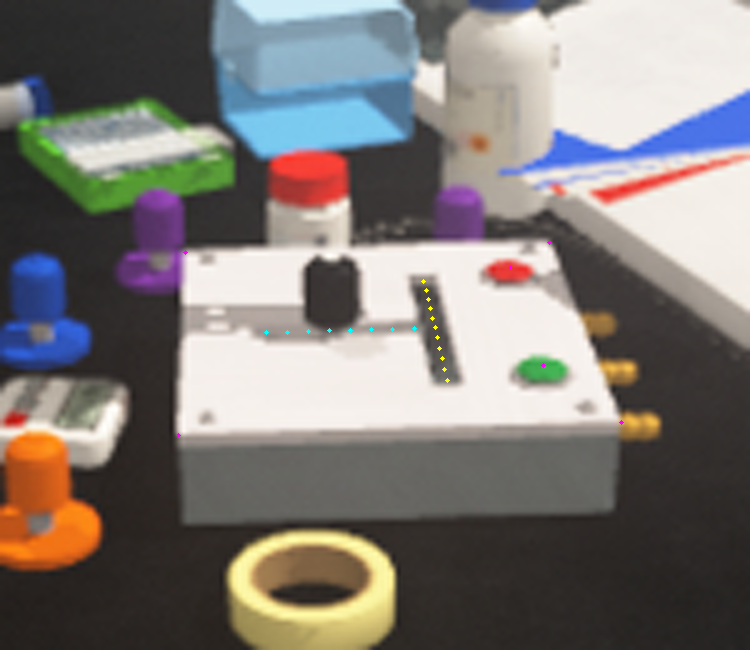

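Run:
```python
from rig import viewer
from h import *
s=np.array([528.8,-20.9,-0.083])
cs={n:viewer.camera_params(n) for n in ("wrist","scene","side")}
# silhouettes of dark knob fitted along slot
a=np.linspace(0,2*np.pi,40)
for n in cs:
    im=viewer.grab_frame(n).max(axis=2).astype(float)
    best=[]
    for x in np.arange(-56,-10,1):
        P=np.vstack([np.c_[x+14*np.cos(a),14*np.sin(a),0*a+z] for z in (55,87)])
        h=cv2.convexHull(proj(W(s,P),cs[n]).astype(np.float32))
        m=np.zeros(im.shape,np.uint8); cv2.fillPoly(m,[np.round(h*8).astype(np.int32)],1,shift=3)
        o=cv2.dilate(m,np.ones((5,5)))-m
        best.append((np.mean(im[m>0]<90)-np.mean(im[o>0]<90),x))
    print(n,sorted(best)[::-1][:4])
for x in (-30,-25,0,25): print(x,W(s,(x,0,50)).round(1))
print(W(s,[(25,y,50) for y in (55,35,0,-30,-55)]).round(1))
```

```text
wrist [(np.float64(0.6176943492669775), np.int64(-25)), (np.float64(0.6124032095163281), np.int64(-26)), (np.float64(0.6067897839453941), np.int64(-24)), (np.float64(0.5986778614167149), np.int64(-27))]
scene [(np.float64(0.6222517730496454), np.int64(-25)), (np.float64(0.6199217449217449), np.int64(-26)), (np.float64(0.6142857142857142), np.int64(-24)), (np.float64(0.5936963242871865), np.int64(-22))]
side [(np.float64(0.6064814814814815), np.int64(-25)), (np.float64(0.5927601809954751), np.int64(-24)), (np.float64(0.5927601809954751), np.int64(-26)), (np.float64(0.5900900900900901), np.int64(-23))]
-30 [[498.9 -18.4  50. ]]
-25 [[503.9 -18.8  50. ]]
0 [[528.8 -20.9  50. ]]
25 [[553.7 -23.   50. ]]
[[558.3  31.8  50. ]
 [556.6  11.9  50. ]
 [553.7 -23.   50. ]
 [551.2 -52.9  50. ]
 [549.2 -77.8  50. ]]
```

Call:
{"op": "send_rows", "data": {
  "plan": [
    [[-0.033,0.003,0.005],[0,0,0.02],-1],
    [[-0.066,0.006,0.012],[0,0,0.04],-1],
    [[-0.1,0.009,0.02],[0,0,0.06],-1],
    [[-0.133,0.012,0.03],[0,0,0.1],-1],
    [[-0.165,0.015,0.04],[0,0,0.13],-1]
  ],
  "squeeze": 20
}}

```text
clock: 2.07
eef_pos: [458.3, -15.1, 213.0]
tcp_rot: [-3.142, -0.0, -0.132]
contact_force: [0.3, 0.4, -0.7]
opening: 0.298
```

Call:
{"op": "send_rows", "data": {
  "plan": [
    [[0,0,0.015],[0,0,0],-1],
    [[0,0,0.03],[0,0,0],-1],
    [[0,0,0.045],[0,0,0],-1],
    [[0,0,0.06],[0,0,0],-1],
    [[0,0,0.06],[0,0,0],-1]
  ]
}}

```text
clock: 2.48
eef_pos: [456.8, -15.0, 151.0]
tcp_rot: [3.141, 0.003, -0.132]
contact_force: [-0.5, -0.9, 0.1]
opening: 0.001
```

```bash
cat > look.py <<'E'
import sys
from rig import status, viewer
from h import *
s=np.array([528.8,-20.9,-0.083])
st=status.sense(); print(st['clock'],st['eef_pos'].round(1),st['tcp_rot'].round(3),st['contact_force'].round(1),st['opening'])
tag=sys.argv[1]
cv=[]
for n in ("scene","side"):
    c=viewer.camera_params(n); im=viewer.grab_frame(n)[:,:,::-1].copy()
    x0,y0=proj(W(s,(0,0,80)),c)[0]; w,h=130,130; x1,y1=int(x0-w/2),int(y0-h/2)
    cv.append(cv2.resize(im[y1:y1+h,x1:x1+w],(400,400),interpolation=cv2.INTER_CUBIC))
cv2.imwrite(f"pics/{tag}.png",np.hstack(cv))
c=viewer.camera_params("wrist"); cv2.imwrite(f"pics/{tag}_w.png",viewer.grab_frame("wrist")[:,:,::-1])
p=st['eef_pos']; d=p[:2]-s[:2]; cc,ss=np.cos(s[2]),np.sin(s[2]); print("TCP in selector",(cc*d[0]+ss*d[1]).round(1),(-ss*d[0]+cc*d[1]).round(1))
E
python3 look.py a
```

```text
2.4833 [456.8 -15.  151. ] [ 3.141e+00  3.000e-03 -1.320e-01] [-0.5 -0.9  0.1] 0.0007858731897004203
TCP in selector -72.2 -0.1
```

View pics/a.png

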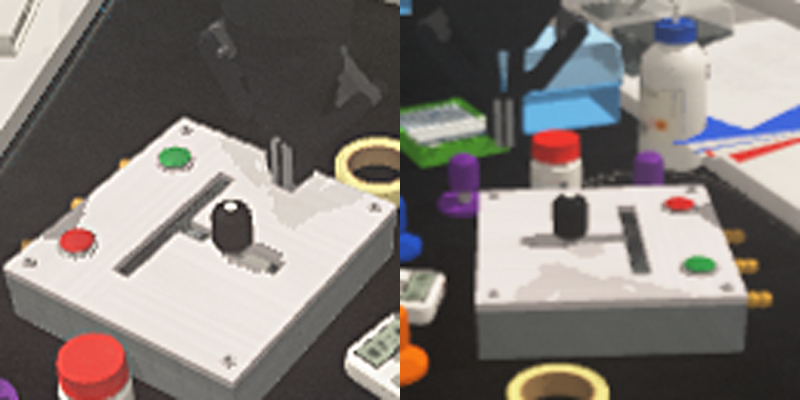

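View pics/a_w.png

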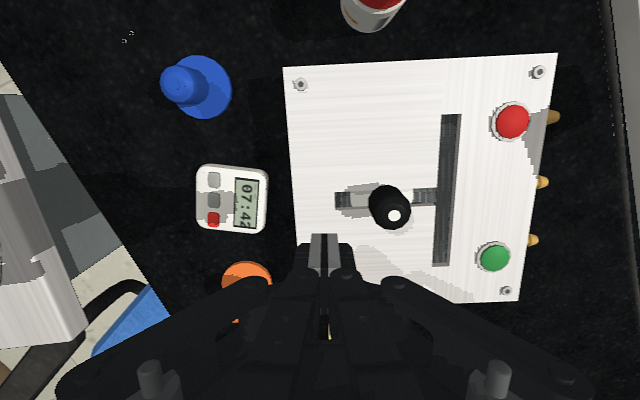

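Run:
```python
from rig import viewer
from h import *
s=np.array([528.8,-20.9,-0.083])
for n,px in (("side",(103,147)),("scene",(284,188))):
    c=viewer.camera_params(n); x0,y0=proj(W(s,(0,0,80)),c)[0]
    p=np.array([int(x0-65),int(y0-65)])+np.array(px)*130/400
    print(n,p,[(z,proj((456.8,-15,z),c)[0].round(1).tolist()) for z in (110,115,120,125,130,135,140)])
```

```text
side [310.475 176.775] [(110, [310.9, 183.8]), (115, [310.8, 181.8]), (120, [310.8, 179.8]), (125, [310.7, 177.8]), (130, [310.6, 175.7]), (135, [310.6, 173.7]), (140, [310.5, 171.6])]
scene [319.3 182.1] [(110, [321.0, 187.7]), (115, [321.0, 185.7]), (120, [321.0, 183.8]), (125, [321.0, 181.8]), (130, [320.9, 179.8]), (135, [320.9, 177.8]), (140, [320.9, 175.7])]
```

Call:
{"op": "send_rows", "data": {
  "plan": [
    [[0,0,0.015],[0,0,0],-1],
    [[0,0,0.03],[0,0,0],-1],
    [[0,0,0.045],[0,0,0],-1],
    [[0,0,0.058],[0,0,0],-1],
    [[0,0,0.063],[0,0,0],-1]
  ]
}}

```text
clock: 3.05
eef_pos: [458.8, -15.1, 90.1]
tcp_rot: [3.142, -0.0, -0.132]
contact_force: [0.3, 0.4, 0.2]
opening: 0.005
```

Call:
{"op": "send_rows", "data": {
  "plan": [
    [[0.005,0,0],[0,0,0],-1],
    [[0.01,0,0],[0,0,0],-1],
    [[0.014,-0.001,0],[0,0,0],-1],
    [[0.017,-0.001,0],[0,0,0],-1],
    [[0.02,-0.001,0],[0,0,0],-1]
  ]
}}

```text
clock: 3.47
eef_pos: [479.7, -16.7, 90.8]
tcp_rot: [-3.141, -0.002, -0.132]
contact_force: [-0.8, 0.8, 0.2]
opening: -0.008
```

Call:
{"op": "send_rows", "data": {
  "plan": [
    [[0.003,0,0],[0,0,0],-1],
    [[0.006,0,0],[0,0,0],-1],
    [[0.01,-0.0005,0],[0,0,0],-1],
    [[0.015,-0.0007,0],[0,0,0],-1],
    [[0.02,-0.001,0],[0,0,0],-1]
  ]
}}

```text
clock: 3.88
eef_pos: [500.1, -18.4, 90.9]
tcp_rot: [-3.141, -0.002, -0.132]
contact_force: [-0.0, 0.4, -0.0]
opening: -0.002
```

```bash
python3 look.py b
```

```text
3.8833 [500.1 -18.4  90.9] [-3.141e+00 -2.000e-03 -1.320e-01] [-0.   0.4 -0. ] -0.0023943685563143943
TCP in selector -28.8 0.1
```

View pics/b.png

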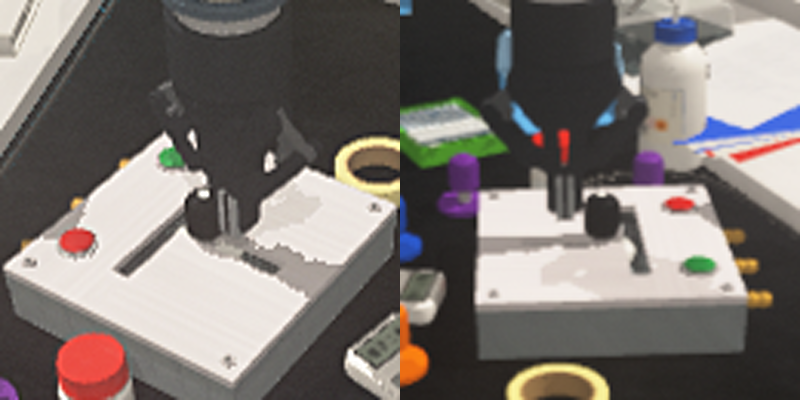

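View pics/b_w.png

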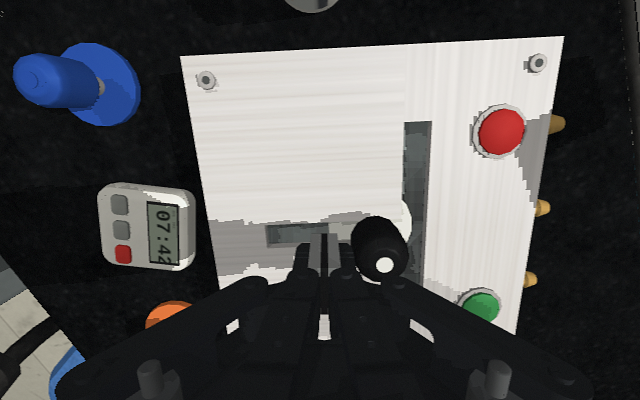

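Call:
{"op": "send_rows", "data": {
  "plan": [
    [[0.004,0,0],[0,0,0],-1],
    [[0.009,-0.0005,0],[0,0,0],-1],
    [[0.014,-0.0007,0],[0,0,0],-1],
    [[0.019,-0.001,0],[0,0,0],-1],
    [[0.023,-0.001,0],[0,0,0],-1]
  ]
}}

```text
clock: 4.45
eef_pos: [523.9, -20.5, 90.9]
tcp_rot: [-3.141, -0.002, -0.132]
contact_force: [0.3, -0.4, -1.2]
opening: -0.003
```

```bash
cat > kn.py <<'E'
# report right-most edge based knob fit in side & scene
from rig import viewer
from h import *
import sys
s=np.array([528.8,-20.9,-0.083]); a=np.linspace(0,2*np.pi,40)
fixed=sys.argv[1]; v0=float(sys.argv[2]); lo=float(sys.argv[3]); hi=float(sys.argv[4])
for n in ("wrist","scene","side"):
    c=viewer.camera_params(n); im=viewer.grab_frame(n).max(axis=2).astype(float); b=[]
    for u in np.arange(lo,hi,1):
        x,y=(u,v0) if fixed=="y" else (v0,u)
        P=np.vstack([np.c_[x+14*np.cos(a),y+14*np.sin(a),0*a+z] for z in (55,87)])
        h=cv2.convexHull(proj(W(s,P),c).astype(np.float32))
        m=np.zeros(im.shape,np.uint8); cv2.fillPoly(m,[np.round(h*8).astype(np.int32)],1,shift=3)
        o=cv2.dilate(m,np.ones((5,5)))-m
        b.append((round(float(np.mean(im[m>0]<60)-np.mean(im[o>0]<60)),3),float(u)))
    print(n,sorted(b)[::-1][:4])
E
python3 kn.py y 0 -10 35; python3 look.py c
```

```text
wrist [(0.408, 22.0), (0.396, 23.0), (0.381, 21.0), (0.37, 24.0)]
scene [(0.101, 23.0), (0.1, 22.0), (0.099, 24.0), (0.098, 21.0)]
side [(0.478, 25.0), (0.467, 26.0), (0.425, 18.0), (0.42, 24.0)]
4.6 [523.6 -20.5  90.9] [-3.141e+00 -2.000e-03 -1.320e-01] [ 0.3  0.5 -0.4] -0.004626399401153364
TCP in selector -5.2 -0.0
```

View pics/c.png

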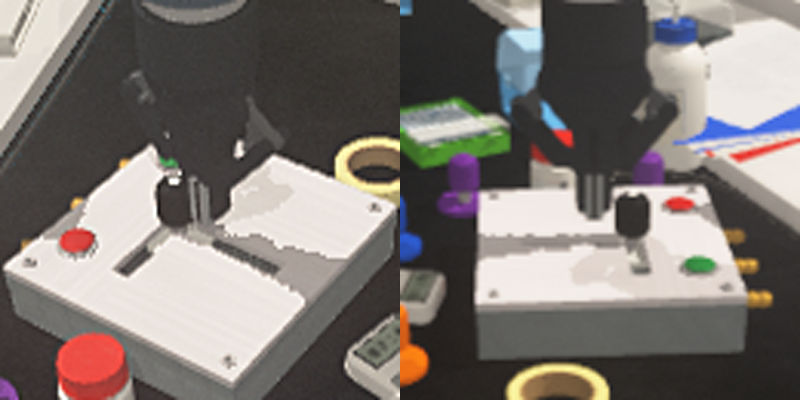

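View pics/c_w.png

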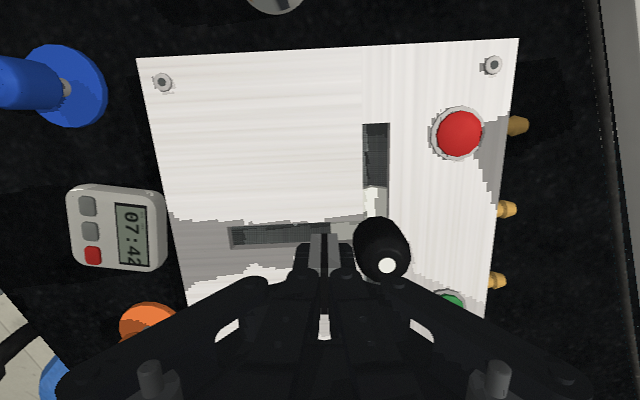

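Call:
{"op": "send_rows", "data": {
  "plan": [
    [[0.001,0,0],[0,0,0],-1],
    [[0.002,0,0],[0,0,0],-1],
    [[0.003,0,0],[0,0,0],-1],
    [[0.003,0,0],[0,0,0],-1],
    [[0.003,0,0],[0,0,0],-1]
  ]
}}

```text
clock: 5.17
eef_pos: [526.0, -20.8, 90.9]
tcp_rot: [-3.141, -0.002, -0.132]
contact_force: [0.0, -0.6, 0.9]
opening: -0.0
```

```bash
python3 kn.py y 0 -10 35; python3 look.py d
```

```text
wrist [(0.412, 24.0), (0.4, 25.0), (0.379, 23.0), (0.377, 26.0)]
scene [(0.122, 23.0), (0.121, 22.0), (0.12, 24.0), (0.119, 21.0)]
side [(0.491, 27.0), (0.474, 21.0), (0.47, 28.0), (0.444, 29.0)]
5.3167 [525.9 -20.8  90.8] [-3.141e+00 -2.000e-03 -1.320e-01] [-0.2 -0.4 -0.7] -0.004395758822751468
TCP in selector -2.9 -0.1
```

View pics/d.png

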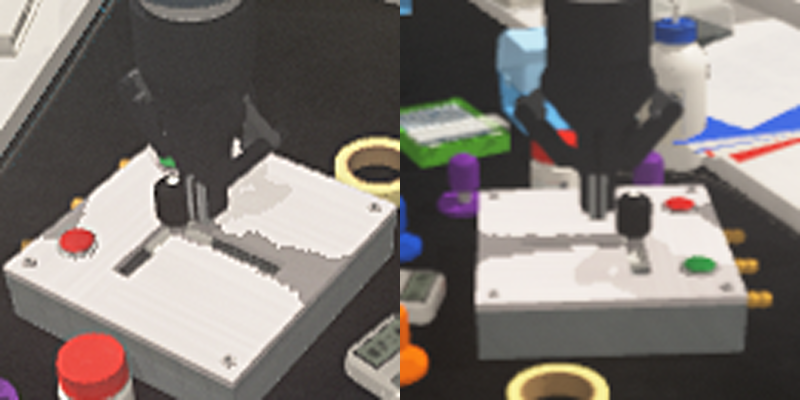

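Call:
{"op": "send_rows", "data": {
  "plan": [
    [[0.001,0,0],[0,0,0],-1],
    [[0.0015,0,0],[0,0,0],-1],
    [[0.002,0,0],[0,0,0],-1],
    [[0.0025,0,0],[0,0,0],-1],
    [[0.0025,0,0],[0,0,0],-1]
  ]
}}

```text
clock: 5.88
eef_pos: [527.9, -21.1, 90.8]
tcp_rot: [-3.142, -0.001, -0.132]
contact_force: [-3.8, 0.6, 2.8]
opening: 0.001
```

```bash
python3 kn.py y 0 -10 35; python3 look.py e
```

```text
wrist [(0.411, 26.0), (0.395, 25.0), (0.392, 27.0), (0.356, 28.0)]
scene [(0.119, 25.0), (0.116, 26.0), (0.116, 24.0), (0.098, 23.0)]
side [(0.495, 24.0), (0.492, 23.0), (0.472, 31.0), (0.469, 29.0)]
6.0333 [527.9 -21.1  90.8] [-3.142e+00 -1.000e-03 -1.320e-01] [-4.2  1.2  2.3] -0.003091108758384744
TCP in selector -0.9 -0.3
```

View pics/e_w.png

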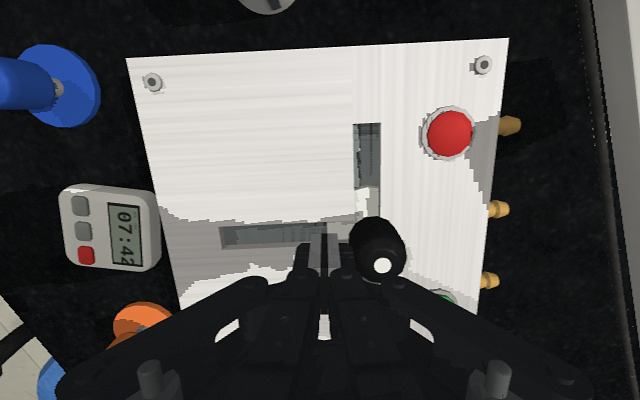

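Call:
{"op": "send_rows", "data": {
  "plan": [
    [[-0.006,0,0],[0,0,0],-1],
    [[-0.013,0.0006,0],[0,0,0],-1],
    [[-0.014,-0.012,0],[0,0,-0.02],-1],
    [[-0.015,-0.025,0],[0,0,-0.04],-1],
    [[-0.016,-0.038,0],[0,0,-0.05],-1]
  ]
}}

```text
clock: 6.6
eef_pos: [517.3, 19.5, 90.9]
tcp_rot: [-3.141, -0.002, -0.081]
contact_force: [1.2, -0.1, 0.6]
opening: -0.002
```

```bash
python3 kn.py y 0 10 35; python3 look.py f
```

```text
wrist [(0.145, 26.0), (0.138, 27.0), (0.137, 24.0), (0.137, 23.0)]
scene [(0.006, 27.0), (0.006, 26.0), (-0.001, 29.0), (-0.004, 28.0)]
side [(0.506, 31.0), (0.505, 27.0), (0.502, 29.0), (0.495, 30.0)]
6.75 [517.3  19.7  90.9] [-3.141e+00 -2.000e-03 -8.000e-02] [ 0.6  0.6 -0.2] -0.00021927896929114837
TCP in selector -14.8 39.5
```

View pics/f_w.png

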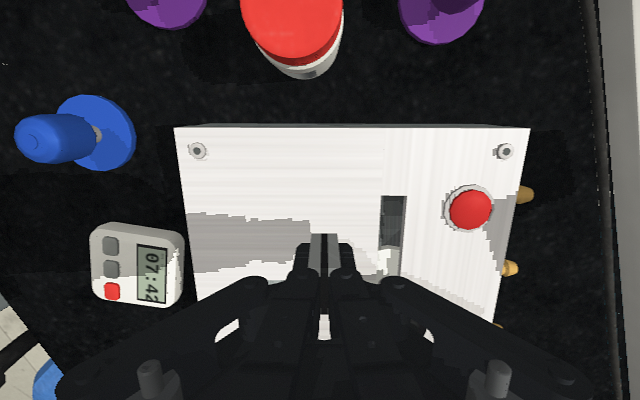

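View pics/f.png

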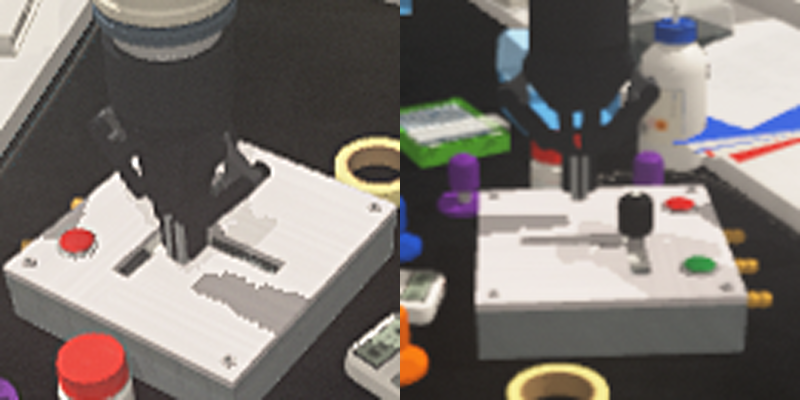

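Call:
{"op": "send_rows", "data": {
  "plan": [
    [[0.008,0,0],[0,0,0],-1],
    [[0.017,0,0],[0,0,0],-1],
    [[0.026,0,0],[0,0,0],-1],
    [[0.035,0,0],[0,0,0],-1],
    [[0.04,0,0],[0,0,0],-1]
  ]
}}

```text
clock: 7.32
eef_pos: [559.0, 14.9, 91.0]
tcp_rot: [-3.142, -0.003, -0.082]
contact_force: [0.0, -0.7, -0.7]
opening: -0.002
```

Call:
{"op": "send_rows", "data": {
  "plan": [
    [[0,0.004,0],[0,0,0],-1],
    [[0,0.008,0],[0,0,0],-1],
    [[0,0.012,0],[0,0,0],-1],
    [[0,0.016,0],[0,0,0],-1],
    [[0,0.02,0],[0,0,0],-1]
  ]
}}

```text
clock: 7.73
eef_pos: [556.9, -5.5, 90.9]
tcp_rot: [-3.141, -0.002, -0.082]
contact_force: [0.5, 0.2, 0.2]
opening: -0.0
```

```bash
python3 kn.py x 25 -40 10; python3 look.py g
```

```text
wrist [(0.054, 9.0), (0.052, -8.0), (0.052, -9.0), (0.049, 8.0)]
scene [(0.071, -38.0), (0.069, -37.0), (0.068, -5.0), (0.066, -40.0)]
side [(0.503, 5.0), (0.497, 6.0), (0.495, 0.0), (0.488, 4.0)]
7.8833 [557.1  -5.4  91. ] [-3.142e+00 -3.000e-03 -8.300e-02] [-0.8 -0.1  0.7] -0.0009641735193553217
TCP in selector 26.9 17.8
```

View pics/g.png

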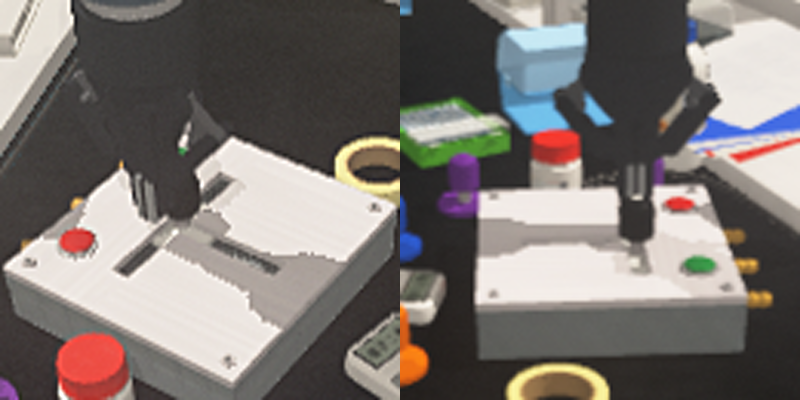

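Call:
{"op": "send_rows", "data": {
  "plan": [
    [[0,0.004,0],[0,0,0],-1],
    [[0,0.008,0],[0,0,0],-1],
    [[0,0.012,0],[0,0,0],-1],
    [[0,0.016,0],[0,0,0],-1],
    [[0,0.02,0],[0,0,0],-1]
  ]
}}

```text
clock: 8.45
eef_pos: [555.7, -25.4, 91.1]
tcp_rot: [-3.141, -0.003, -0.082]
contact_force: [-0.8, 0.9, 0.9]
opening: -0.002
```

Call:
{"op": "send_rows", "data": {
  "plan": [
    [[0,0.004,0],[0,0,0],-1],
    [[0,0.008,0],[0,0,0],-1],
    [[0,0.012,0],[0,0,0],-1],
    [[0,0.016,0],[0,0,0],-1],
    [[0,0.019,0],[0,0,0],-1]
  ]
}}

```text
clock: 8.87
eef_pos: [554.1, -44.8, 91.1]
tcp_rot: [-3.141, -0.003, -0.082]
contact_force: [-0.9, 1.2, 0.6]
opening: 0.002
```

```bash
python3 kn.py x 25 -60 0; python3 look.py i
```

```text
wrist [(0.093, -31.0), (0.09, -30.0), (0.084, -29.0), (0.081, -32.0)]
scene [(0.115, -41.0), (0.114, -42.0), (0.109, -44.0), (0.108, -43.0)]
side [(0.592, -36.0), (0.571, -37.0), (0.558, -38.0), (0.558, -41.0)]
9.0167 [554.  -44.6  91. ] [-3.142e+00 -3.000e-03 -8.300e-02] [0.1 0.1 0.1] 3.833970778387859e-05
TCP in selector 27.1 -21.5
```

View pics/i.png

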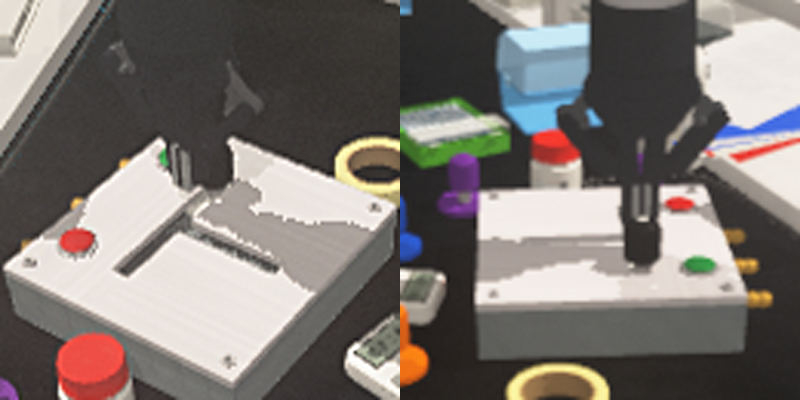

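Call:
{"op": "send_rows", "data": {
  "plan": [
    [[0,0.002,0],[0,0,0],-1],
    [[0,0.004,0],[0,0,0],-1],
    [[0,0.005,0],[0,0,0],-1],
    [[0,0.006,0],[0,0,0],-1],
    [[0,0.007,0],[0,0,0],-1]
  ]
}}

```text
clock: 9.58
eef_pos: [553.5, -51.3, 91.0]
tcp_rot: [-3.141, -0.003, -0.082]
contact_force: [-0.7, 0.0, 0.3]
opening: -0.002
```

Call:
{"op": "send_rows", "data": {
  "plan": [
    [[0,0.0005,0],[0,0,0],-1],
    [[0,0.001,0],[0,0,0],-1],
    [[0,0.0015,0],[0,0,0],-1],
    [[0,0.0015,0],[0,0,0],-1],
    [[0,0.0015,0],[0,0,0],-1]
  ]
}}

```text
clock: 10.0
eef_pos: [553.4, -52.9, 91.1]
tcp_rot: [-3.142, -0.003, -0.082]
contact_force: [-0.1, 0.2, -0.2]
opening: 0.0
```

Call:
{"op": "send_rows", "data": {
  "plan": [
    [[0,0.0005,0],[0,0,0],-1],
    [[0,0.001,0],[0,0,0],-1],
    [[0,0.0015,0],[0,0,0],-1],
    [[0,0.002,0],[0,0,0],-1],
    [[0,0.002,0],[0,0,0],-1]
  ]
}}

```text
clock: 10.42
eef_pos: [553.3, -54.6, 91.1]
tcp_rot: [-3.141, -0.003, -0.082]
contact_force: [-0.3, 2.6, 1.1]
opening: 0.004
```

Call:
{"op": "send_rows", "data": {
  "plan": [
    [[0,0.0005,0],[0,0,0],-1],
    [[0,0.001,0],[0,0,0],-1],
    [[0,0.001,0],[0,0,0],-1],
    [[0,0.0015,0],[0,0,0],-1],
    [[0,0.0015,0],[0,0,0],-1]
  ]
}}

```text
clock: 10.83
eef_pos: [553.5, -55.3, 91.6]
tcp_rot: [-3.14, -0.003, -0.083]
contact_force: [-0.4, 8.4, 4.9]
opening: -0.001
```

```bash
python3 look.py j
```

```text
10.8333 [553.5 -55.3  91.6] [-3.14e+00 -3.00e-03 -8.30e-02] [-0.4  8.4  4.9] -0.0009824516781738793
TCP in selector 27.4 -32.2
```

View pics/j.png

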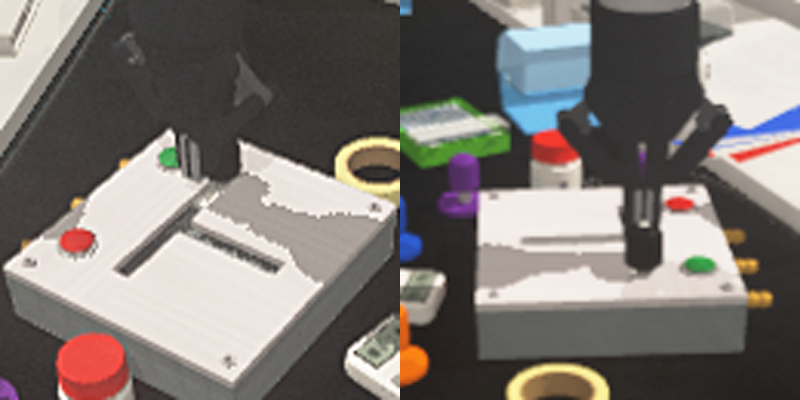

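Force rose to 8 N with the fingers stopped, so the knob is at the end stop. I'll back off sideways, then lift clear.

Call:
{"op": "send_rows", "data": {
  "plan": [
    [[0,-0.004,0],[0,0,0],-1],
    [[0,-0.01,0],[0,0,0],-1],
    [[0,-0.016,0],[0,0,0],-1],
    [[0,-0.022,-0.005],[0,0,0],-1],
    [[0,-0.025,-0.02],[0,0,0],-1]
  ]
}}

```text
clock: 11.4
eef_pos: [554.1, -29.5, 110.2]
tcp_rot: [-3.14, 0.0, -0.082]
contact_force: [-0.8, 0.1, 0.1]
opening: -0.0
```

Call:
{"op": "send_rows", "data": {
  "plan": [
    [[0,0,-0.02],[0,0,0],-1],
    [[-0.01,-0.005,-0.045],[0,0,0],-1],
    [[-0.03,-0.01,-0.07],[0,0,0],-1],
    [[-0.05,-0.01,-0.09],[0,0,0],-1],
    [[-0.06,-0.01,-0.1],[0,0,0],-1]
  ]
}}

```text
clock: 11.82
eef_pos: [494.0, -14.1, 212.7]
tcp_rot: [-3.14, -0.001, -0.082]
contact_force: [1.1, 0.5, 0.3]
opening: -0.001
```

```bash
python3 kn.py x 25 -65 0; python3 look.py k
```

```text
wrist [(0.68, -54.0), (0.679, -56.0), (0.678, -55.0), (0.674, -53.0)]
scene [(0.096, -56.0), (0.091, -55.0), (0.089, -57.0), (0.086, -58.0)]
side [(0.556, -47.0), (0.553, -48.0), (0.551, -50.0), (0.549, -49.0)]
11.9667 [495.4 -14.4 211.3] [-3.14e+00 -2.00e-03 -8.20e-02] [ 0.5 -0.2  0.1] -0.0015516766531052458
TCP in selector -33.9 3.7
```

View pics/k.png

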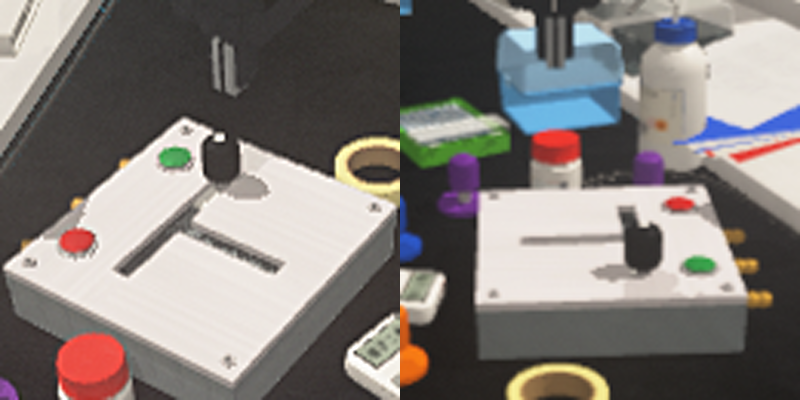

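View pics/k_w.png

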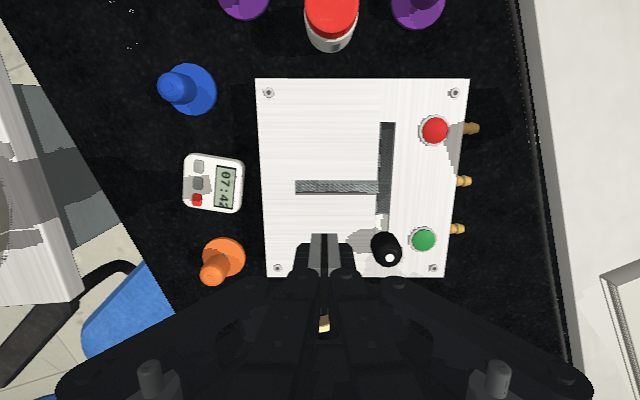

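The wrist and scene fits give y ≈ -55 and -56, but the side fit gives about -48. I'll take one clearer wrist view before handing in.

Call:
{"op": "send_rows", "data": {
  "plan": [
    [[-0.005,0.015,-0.01],[0,0,0],-1],
    [[-0.01,0.03,-0.02],[0,0,0],-1],
    [[-0.015,0.045,-0.03],[0,0,0],-1],
    [[-0.02,0.06,-0.03],[0,0,0],-1],
    [[-0.02,0.06,-0.03],[0,0,0],-1]
  ]
}}

```text
clock: 12.53
eef_pos: [470.3, -74.6, 239.0]
tcp_rot: [-3.141, 0.002, -0.084]
contact_force: [-0.1, 0.4, 0.1]
opening: 0.001
```

Run:
```python
from rig import viewer,status
from h import *
a=np.linspace(0,2*np.pi,60)
c=viewer.camera_params("wrist"); I=viewer.grab_frame("wrist"); im=I.max(axis=2)
hsv=cv2.cvtColor(I,cv2.COLOR_RGB2HSV)
out={}
for nm,lo,hi in [("g",(50,120,60),(85,255,255)),("r",(0,150,120),(6,255,255))]:
    k,l,st,ce=cv2.connectedComponentsWithStats(cv2.inRange(hsv,lo,hi))
    print(nm,[(ce[i].round(1),st[i,4],ray(ce[i],c,56).round(1)) for i in range(1,k) if 100<st[i,4]<900])
s=np.array([528.8,-20.9,-0.083]); b=[]
for x in np.arange(19,32,1):
  for y in np.arange(-65,-44,1):
    P=np.vstack([np.c_[x+14*np.cos(a),y+14*np.sin(a),0*a+z] for z in (55,87)])
    h=cv2.convexHull(proj(W(s,P),c).astype(np.float32))
    m=np.zeros(im.shape,np.uint8); cv2.fillPoly(m,[np.round(h*8).astype(np.int32)],1,shift=3)
    o=cv2.dilate(m,np.ones((5,5)))-m
    b.append((round(float(np.mean(im[m>0]<60)-np.mean(im[o>0]<60)),3),float(x),float(y)))
print(sorted(b)[::-1][:6])
p=proj(W(s,[(25,-55,50)]),c)[0]; x,y=int(p[0]),int(p[1]); x=min(max(x,60),580);y=min(max(y,60),340)
cv2.imwrite("pics/l.png",cv2.resize(I[y-60:y+60,x-60:x+60,::-1],(600,600),interpolation=cv2.INTER_CUBIC))
```

```text
g [(array([439.3, 174.2]), np.int32(359), array([590.4, -80.1,  56. ]))]
r [(array([452.3,  61. ]), np.int32(501), array([599.7,  28.7,  56. ])), (array([218.6, 139.9]), np.int32(103), array([366.2, -25.5,  56. ]))]
[(0.682, 22.0, -54.0), (0.678, 25.0, -56.0), (0.678, 23.0, -54.0), (0.677, 24.0, -54.0), (0.677, 24.0, -55.0), (0.677, 23.0, -55.0)]
```

View pics/l.png

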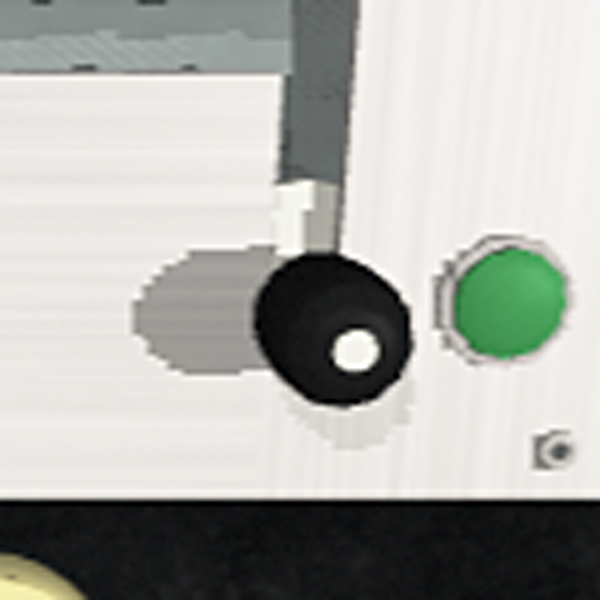

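```bash
python3 -c "
from rig import job,status
print(status.sense()['contact_force'].round(1)); print(job.sign_off())"
```

```text
[0.7 0.5 0. ]
the job is handed in; nothing more can be done
None
```

The knob is at the end of the green branch, which was the right-hand one, and the job is handed in. With the fingers shut, I pushed it along the straight slot to the far wall of the crossing (about 4 N). I then moved round it and pushed it along the green branch until it met the end stop (about 8 N). At no point did I grip or lift it, and it never entered the red branch.

**Final position:** the last wrist pictures put the knob's axis at about y = -54 to -56 mm, against a target of -55. The scene camera agrees, at about -56.

**Check that disagreed:** the side camera put it at about -47 to -50 mm. I gave this less weight because that view is oblique, the dark slot behind the knob probably pulls the fit, and the push had ended firmly at the stop.

**Surroundings:** I saw no sign in the pictures that the bottle, tape roll or timer had moved, but did not measure them. The arm finished about 150 mm above the knob and about 80 mm nearer the robot, touching nothing, at around 12.6 s of the 48 s allowed.

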